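Hand over the bottle opener from the drawer rack

TASK

Draw the aluminium bottle opener out of its sloping pocket in the wooden rack in the mint drawer, and hold it out over the drawer for someone standing at the drawer's back: level, at least 20 cm above the worktop, its handle pointing straight back away from the drawer's knob. Leave the other four utensils where they are, and finish while still holding the opener up in the gripper, touching nothing else with it.

Things in the scene. Friction and masses are not known exactly. Their poses are not given: they have to be found in the camera images.
- drawer: Mint steel drawer standing fixed on the worktop, open on top: 380 (x) by 460 (y) mm outside, walls 75 mm high, walls and floor 6 mm thick; front panel 12 mm more at -x, 82 mm high, 480 mm wide. Origin: centre of its underside, on the worktop. +x points from the knobbed front to the back (away from the robot within 0.35 rad), z up.
- drawer_knob (a point): Middle of the round dark brown bakelite knob (38 mm across) on the drawer's front panel, 220 mm from the drawer's centre and 45 mm above the worktop.
- rack: Wooden rack fixed on the drawer floor: 3 pockets at y = -70, 0, +70 mm, running down at 45 degrees to +x (to the drawer's back, up to 0.4 rad off). Origin: underside (6 mm above worktop), below the tools' necks. 190 wide. Pockets: x 10 to 116, z below 80, 22 wide (y), inside 12 by 20 mm, 65 mm deep, 1 to 1.5 mm play. Holds opener, jar key, corkscrew in any order, heads leaning to the robot.
- bottle_opener: Flat aluminium opener, 0.09 kg, 175 mm long, edge-on in a pocket at 45 degrees. Origin: mid-neck, 106 mm above worktop; +x down the handle, y thickness (level). Neck (grip here): x -15 to 15, 24 wide (z), 10 mm thick. Head: open frame 44 wide, 9 thick, to x -55. Handle 18 wide, 9 thick, to x 120; pocket encloses it from x 55, lower pocket wall starts at x 30. Centre of mass near x 30.
- opener_tip (a point): Handle end of the bottle opener (+120 mm along its x).
- opener_head (a point): Head end of the bottle opener (-55 mm along its x).
- jar_key: Cream plastic jar key in another pocket, leave alone: shank like the opener's, V-shaped head of two arms reaching 62 mm beyond its origin, 9 mm thick. Origin mid-neck, +x down its shank, y its thickness.
- corkscrew: Nickel corkscrew with sheathed screw in another pocket, leave alone: shank like the opener's, T-bar handle 15 mm thick and 66 mm long (along its z) at x = -33 mm. Origin mid-neck, +x down its shank, y its thickness.
- can_opener: Chrome crank can opener lying on the drawer floor in front of the rack, leave alone: 160 mm long (x), 66 mm wide at its crank, 29 mm high. Origin: centre of its underside.
- pour_spout: Glass pour spout with cork, lying on the drawer floor in front of the rack, leave alone: 83 mm along x from its cork end at the origin, 26 mm thick.
Mind the look-alikes: they are no part of the job. Several things have the shape of the bottle_opener; the one meant has the colours described above.

How it is judged:
By the outcome, as a careful person would: the job done as asked, in the order asked, and still so for the second after the job is handed in, while the arm keeps its last pose, push and grip.
It also fails if it takes over 34 s, if anything falls off the work surface, if the arm or the gripper's body presses on something with over 40 N, if the wrist force passes 120 N, or if a joint passes its speed limit or range.

ROBOT

A 6-joint arm with a two-finger parallel gripper is mounted at the origin on the work surface. World frame = base frame: x ahead of the robot, y to its left, z up, the work surface at z = 0. Lengths are in m, angles in rad, forces in N, time in s.
With the tool pointing down it reaches from about 0.35 to 0.85 m from the base axis. Payload 8.1 kg.
Tool frame: the origin (TCP) lies on the centre line of the jaws, within the pads' length; the fingertips stand 17 mm ahead of it and the grasp point (between the pads) lies 2 mm behind it; z points along the fingers, y is the line along which they close (so a half turn about z gives the same grasp; the last joint's range is limited). The gripper opens to 93 mm and grips with 3 to 60 N. Pads are 15 mm wide; open, the fingers measure 128 mm over their backs; the gripper's body (75 mm by 188 mm) begins 65 mm behind the grasp point.
Start: joints at [-1.196, 0.13, 1.488, -0, 1.523, -0.085], TCP at [0.266, -0.538, 0.236] pointing down, gripper open.
Joint ranges: [-2.96, 2.96], [-0.89, 2.26], [0.02, 2.5], [-1.34, 4.48], [0, 2.73], [-2.66, 2.66]. Speed limits (rad/s): [2.39, 2.39, 2.79, 3.14, 3.14, 3.14].

INTERFACE

Orientations are given as a rotation vector (axis times angle).
In Python, from plant import telemetry, viewer, order gives the robot as it stands.
- The arm moves only by the tool send_rows, never from a script. Its argument "plan" is a list that holds one entry, the list of rows, each a list of 5 numbers: the closure, from -1 (fully open) to 1 (shut), then the shift along the world's x, y, z normalised to -1 to 1, where 1 is 0.2 m, then the turn about the world's z normalised to -1 to 1, where 1 is 60 degrees. A call has 1 to 20 rows; each row is the pose to reach, as a shift and turn from the pose commanded when the call began; what a row does not reach only later rows make up. A row lasts 1/12 s, in which the tool goes at most 41.7 mm and 7.16 degrees, less where a joint would pass 70% of its speed; a pose out of reach is approached as far as the arm can. A call with a number of a shift or a turn outside -1 to 1 is refused whole. A call with a gripper value outside its range is refused whole. The fingers move at their own pace and stop on an object; "force" is the grip in N (left out, the last holds). Time passes only in rows, so rows that repeat a pose let the fingers close. It gives the time, the measured TCP pose, the force, the opening and the grip force at its end, in the units of the state.
- telemetry.read_state(): the state, without advancing time (a new reading comes with each control period).
- viewer.read_camera(name): name is "scene" or "top" or "wrist"; returns (picture, depth): 420x560x3 uint8, blue, green, red; 420x560 float32, m along the optical axis (not along the pixel's ray), 0 where there is no reading.
- viewer.calibration(name): a dict with "camera_matrix" (3x3 intrinsics, pixels), "dist_coeffs" ([k1, k2, p1, p2, k3] as OpenCV has them; the pictures are not rectified), "extrinsics" (4x4, takes a point from camera to world coordinates); the wrist camera has in their place "hand_eye" (4x4, takes a point from camera to tool coordinates, whose origin is the TCP and whose axes are the flange's). Camera axes: x right, y up, looking along -z (the intrinsics and any distortion apply to the point x, -y, -z); pixel columns grow to the right and rows downward; lengths in m; the calibration is good to about 2 mm. A picture is of the moment at which its call begins: read the wrist's pose just before it. calibration takes no time and is no camera call.
- order.close_job(): hands the job in; it is judged then, once.
The state is a dict: "t": time; "q": joint angles; "dq": joint speeds; "joint_torque": joint torques, N m; "tool_pos": TCP position; "orientation": TCP orientation; "force": force on the tool from outside, world axes, zero at the start; "wrist_torque": the same for the moment, N m; "opening": finger opening in m; "gripper_force": force on a finger pad.
Only numpy, scipy, OpenCV 4.12 (cv2) and the standard library are available. Lean on these libraries where they do the work, as an engineer would, in place of code of your own. Each camera call takes 0.05 s, during which the arm holds its last target. There are 200 camera calls.

## Working session

There is one attempt and no reset: what is moved stays moved. The work goes in short steps, Python scripts to look and compute and a tool call to move; the robot and the scene stay as the last step left them, time stands still between calls to the robot, and variables do not carry over. Pictures are saved under pics/ and viewed, at most 10 in all, crops included, and the job is handed in when it is done.

Besides the shell and the picture viewer there is one more tool, called after "Request:" as name([rows], argument=value, ...), one row to a line, values as JSON. send_rows: Moves the arm, as the interface text tells. Scaled input: -1 to 1 covers 0.2 m each way for a shift and 60 degrees each way for a turn. Its arguments: {"type":"object","properties":{"plan":{"type":"array"},"force":{"type":"number"}},"required":["plan"]}

```bash
mkdir -p pics; ls; cat > h.py <<'E'
import numpy as np, cv2
from plant import telemetry, viewer, order
from scipy.spatial.transform import Rotation as R
def grab(n):
    s=telemetry.read_state(); im,d=viewer.read_camera(n); c=viewer.calibration(n)
    K=np.array(c["camera_matrix"]);D=np.array(c["dist_coeffs"])
    if n=="wrist":
        T=np.eye(4);T[:3,:3]=R.from_rotvec(s["orientation"]).as_matrix();T[:3,3]=s["tool_pos"];E=T@np.array(c["hand_eye"])
    else:E=np.array(c["extrinsics"])
    return im,d,K,D,E
def pts(uv,dep,K,D,E):
    uv=np.asarray(uv,float).reshape(-1,1,2)
    n=cv2.undistortPoints(uv,K,D).reshape(-1,2);dep=np.asarray(dep).reshape(-1,1)
    p=np.hstack([n[:,:1],-n[:,1:],-np.ones((len(n),1))])*dep
    return p@E[:3,:3].T+E[:3,3]
def plane(uv,z,K,D,E):
    a=pts(uv,np.ones(len(np.reshape(uv,(-1,2)))),K,D,E)-E[:3,3]
    return E[:3,3]+a*((z-E[2,3])/a[:,2:])
E
python3 - <<'E'
from h import *
for n in("scene","top"):
    im,d,K,D,E=grab(n);cv2.imwrite(f"pics/{n}0.png",im);np.savez(f"{n}0.npz",im=im,d=d,K=K,D=D,E=E);print(n,E[:3,3],-E[:3,2],(d>0).mean())
print(telemetry.read_state())
E
```

```text
pics
scene [0.88919304 0.5648561  1.03431719] [-0.27948751 -0.4723551  -0.83592308] 0.9958801020408163
top [0.39618323 0.04141743 1.13466915] [ 0.19384994  0.00160381 -0.98102988] 0.9957397959183674
{'t': 0.1, 'q': array([-1.19640946e+00,  1.31090378e-01,  1.48912795e+00, -2.14084250e-05,
        1.52299711e+00, -8.53631826e-02]), 'dq': array([-0.00075822, -0.00047517, -0.0040932 ,  0.00217153,  0.00025457,
       -0.00018036]), 'joint_torque': array([ 1.44492442e-03, -5.61341536e+01, -4.93096519e+01,  7.70200021e-02,
        2.90845212e-02, -4.72679210e-05]), 'tool_pos': array([ 0.26609587, -0.53724531,  0.23471279]), 'orientation': array([-3.05739166e+00, -7.15466613e-01,  4.00121444e-04]), 'force': array([-0.10577805,  0.58050769,  0.08523078]), 'wrist_torque': array([ 0.00382736,  0.01096822, -0.00277647]), 'gripper_force': 0.0, 'opening': 0.09324508254211095}
```

View pics/top0.png

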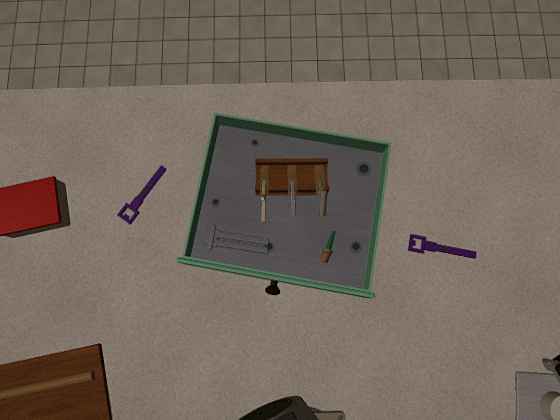

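View pics/scene0.png

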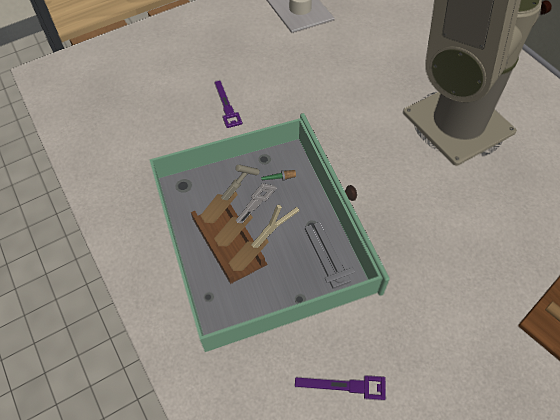

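The two views show three tools in the rack. Candidates for the opener, by scene pixel:
- Purple opener at (228,105): wrong colour.
- Purple opener at (340,384): wrong colour.
- Nickel T-bar in the rack at (243,175): the corkscrew.
- Cream V in the rack at (275,225): the jar key.
- Grey open frame in the middle pocket at (258,200): the aluminium opener, which I choose. In the top view it is at (293,197).

I'll check this with a close crop and measure.

```bash
python3 - <<'E'
from h import *
a=np.load("scene0.npz");b=np.load("top0.npz")
c1=cv2.resize(a["im"][150:290,185:305],None,fx=4,fy=4,interpolation=cv2.INTER_CUBIC)[:560]
c2=cv2.resize(b["im"][145:285,235:315],None,fx=4,fy=4,interpolation=cv2.INTER_CUBIC)[:560]
o=cv2.convertScaleAbs(np.hstack([c1,c2])[:, :800],alpha=1.6);cv2.imwrite("pics/crop.png",o)
# drawer rim via mint mask + depth, top view
im,d,K,D,E=[b[k] for k in("im","d","K","D","E")]
hsv=cv2.cvtColor(im,cv2.COLOR_BGR2HSV)
m=(hsv[...,0]>60)&(hsv[...,0]<90)&(hsv[...,1]>60)&(d>0)
v,u=np.nonzero(m);p=pts(np.c_[u,v],d[v,u],K,D,E)
r=p[(p[:,2]>.068)&(p[:,2]<.09)]
print(len(r),cv2.minAreaRect(r[:,:2].astype(np.float32)*1000))
# rack / tools points
allv,allu=np.nonzero((d>0));P=pts(np.c_[allu,allv],d[allv,allu],K,D,E)
sel=(allu>250)&(allu<335)&(allv>150)&(allv<225)
for lo,hi in((253,275),(283,303),(313,333)):
    s=(allu>lo)&(allu<hi)&(allv>178)&(allv<222)&(P[:,2]>.075)
    q=P[s];mm=q.mean(0);w=np.linalg.svd(q-mm)[2][0];print(lo,len(q),mm,w,q[:,2].max())
s=(hsv[...,2]<70)&(np.indices(d.shape)[0]>275)&(np.indices(d.shape)[0]<300)&(np.abs(np.indices(d.shape)[1]-273)<15)
v,u=np.nonzero(s);print("knob px",u.mean(),v.mean(),plane([[u.mean(),v.mean()]],.05,K,D,E))
E
```

```text
2644 ((618.4019775390625, 16.999786376953125), (475.9560241699219, 392.0660400390625), 78.47074890136719)
253 185 [0.61630454 0.07674261 0.11515233] [-0.80953022  0.02236887  0.58665191] 0.17773938839387704
283 158 [0.61652178 0.00799293 0.12460115] [-0.70929617  0.01149952  0.70481679] 0.16216208173688718
313 226 [ 0.61365169 -0.06143787  0.12322402] [-0.75369534 -0.00965203  0.65715308] 0.15706652254709008
knob px 272.60122699386505 287.22085889570553 [[0.40893337 0.05957332 0.05      ]]
```

View pics/crop.png

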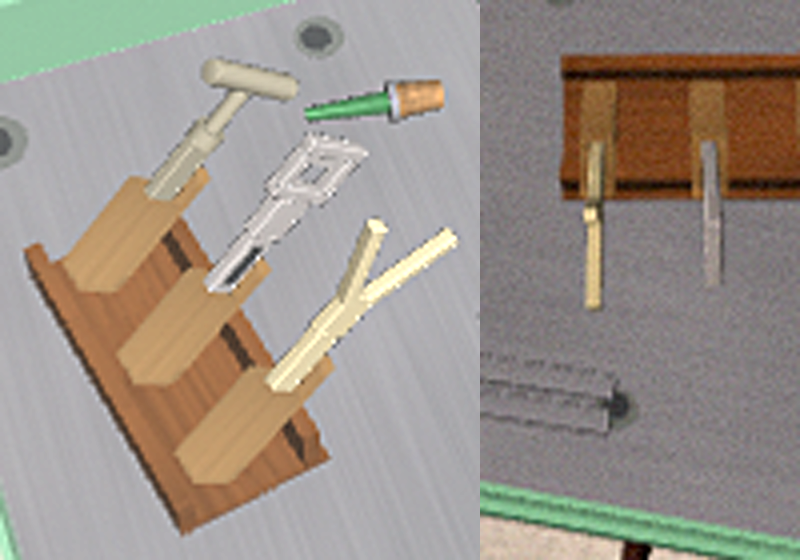

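The crop confirms it: the middle tool has an open frame head (crop pixel 325,165), so it is the aluminium opener. Next I'll measure the neck and how much room the gripper body has beside the neighbouring tools.

```bash
python3 - <<'E'
from h import *
np.set_printoptions(precision=4,suppress=True)
for n in("top","scene"):
    b=np.load(n+"0.npz");im,d,K,D,E=[b[k] for k in("im","d","K","D","E")]
    v,u=np.nonzero(d>0);P=pts(np.c_[u,v],d[v,u],K,D,E)
    box=(P[:,0]>.5)&(P[:,0]<.78)
    for nm,y0 in(("key",.077),("open",.008),("cork",-.0614)):
        q=P[box&(abs(P[:,1]-y0)<.022)&(P[:,2]>.088)]
        print(n,nm,len(q),"ymed",np.median(q[:,1]),"zmax",q[:,2].max(),"at",q[q[:,2].argmax()])
        for lo in np.arange(.09,.19,.01):
            s=q[(q[:,2]>=lo)&(q[:,2]<lo+.01)]
            if len(s): print("  z%.2f n%d x %.3f..%.3f y %.4f+-%.4f"%(lo,len(s),s[:,0].min(),s[:,0].max(),np.median(s[:,1]),s[:,1].std()))
E
```

```text
top key 146 ymed 0.07760260595124342 zmax 0.17773938839387704 at [0.6064 0.0798 0.1777]
  z0.09 n11 x 0.646..0.655 y 0.0779+-0.0030
  z0.10 n10 x 0.607..0.645 y 0.0753+-0.0023
  z0.11 n43 x 0.590..0.638 y 0.0754+-0.0028
  z0.12 n43 x 0.560..0.629 y 0.0778+-0.0025
  z0.13 n14 x 0.560..0.622 y 0.0777+-0.0022
  z0.14 n2 x 0.617..0.618 y 0.0775+-0.0034
  z0.15 n2 x 0.616..0.616 y 0.0772+-0.0012
  z0.16 n5 x 0.601..0.612 y 0.0735+-0.0018
  z0.17 n13 x 0.600..0.610 y 0.0778+-0.0021
top open 124 ymed 0.007946842274116472 zmax 0.16216208173688718 at [0.6013 0.008  0.1622]
  z0.09 n8 x 0.647..0.654 y 0.0071+-0.0019
  z0.10 n7 x 0.637..0.643 y 0.0076+-0.0024
  z0.11 n8 x 0.600..0.639 y 0.0104+-0.0029
  z0.12 n4 x 0.573..0.609 y 0.0114+-0.0005
  z0.13 n31 x 0.572..0.629 y 0.0087+-0.0027
  z0.14 n32 x 0.582..0.623 y 0.0087+-0.0027
  z0.15 n29 x 0.590..0.613 y 0.0074+-0.0024
  z0.16 n4 x 0.599..0.602 y 0.0091+-0.0011
top cork 198 ymed -0.06122379897479582 zmax 0.15706652254709008 at [ 0.6219 -0.066   0.1571]
  z0.09 n13 x 0.623..0.653 y -0.0608+-0.0032
  z0.10 n23 x 0.575..0.643 y -0.0573+-0.0038
[... 864 characters left out ...]
595..0.646 y 0.0104+-0.0023
  z0.11 n85 x 0.581..0.639 y 0.0099+-0.0030
  z0.12 n65 x 0.571..0.629 y 0.0100+-0.0023
  z0.13 n54 x 0.569..0.627 y 0.0096+-0.0023
  z0.14 n61 x 0.577..0.625 y 0.0092+-0.0028
  z0.15 n49 x 0.587..0.612 y 0.0089+-0.0031
  z0.16 n7 x 0.595..0.601 y 0.0076+-0.0023
scene cork 312 ymed -0.05983896077551709 zmax 0.15927541437611226 at [ 0.6187 -0.0625  0.1593]
  z0.09 n35 x 0.625..0.653 y -0.0608+-0.0032
  z0.10 n55 x 0.578..0.644 y -0.0601+-0.0046
  z0.11 n60 x 0.570..0.632 y -0.0599+-0.0035
  z0.12 n50 x 0.578..0.615 y -0.0596+-0.0029
  z0.13 n28 x 0.588..0.611 y -0.0584+-0.0029
  z0.14 n32 x 0.596..0.624 y -0.0586+-0.0034
  z0.15 n43 x 0.605..0.625 y -0.0611+-0.0037
```

```bash
python3 - <<'E'
from h import *
s=telemetry.read_state();M=R.from_rotvec(s["orientation"]).as_matrix()
print(M.round(4)); print("tool y yaw deg",np.degrees(np.arctan2(M[1,1],M[0,1])))
g=np.array([.622,.009,.120]);dl=(g-s["tool_pos"]);print("shift units",dl/.2)
# drawer corners from rim pts in scene view too
a=np.load("scene0.npz");im,d,K,D,E=[a[k] for k in("im","d","K","D","E")]
h=cv2.cvtColor(im,cv2.COLOR_BGR2HSV);m=(h[...,0]>60)&(h[...,0]<90)&(h[...,1]>60)&(d>0)
v,u=np.nonzero(m);p=pts(np.c_[u,v],d[v,u],K,D,E);r=p[(p[:,2]>.068)&(p[:,2]<.09)]
print(cv2.minAreaRect(r[:,:2].astype(np.float32)*1000))
E
```

```text
[[ 8.962e-01  4.437e-01 -6.000e-04]
 [ 4.437e-01 -8.962e-01  1.500e-03]
 [ 1.000e-04 -1.600e-03 -1.000e+00]]
tool y yaw deg -63.658197284052775
shift units [ 1.77952066  2.73122656 -0.57356397]
((615.61962890625, 18.60089111328125), (476.47601318359375, 389.6012878417969), 78.56366729736328)
```

Request:
send_rows([
  [[0.1,0.9,1,0.6,-0.456],[0.1,0.9,1,0.6,-0.456],[0.1,0.9,1,0.6,-0.456],[0.1,0.9,1,0.6,-0.456],[0.1,0.9,1,0.6,-0.456],[0.1,0.9,1,0.6,-0.456],[0.1,0.9,1,0.6,-0.456],[0.1,0.9,1,0.6,-0.456],[0.1,0.9,1,0.6,-0.456],[0.1,0.9,1,0.6,-0.456]],
], force=40)

```text
t: 0.93
tool_pos: [0.4461, -0.3377, 0.355]
orientation: [-3.141, 0.026, 0.001]
force: [0.3, 0.1, 0.6]
opening: 0.0419
gripper_force: 0.0
```

Request:
send_rows([
  [[0.1,0.88,1,0,0],[0.1,0.88,1,0,0],[0.1,0.88,1,0,0],[0.1,0.88,1,0,0],[0.1,0.88,1,0,0],[0.1,0.88,1,0,0],[0.1,0.88,1,0,0],[0.1,0.88,1,0,0],[0.1,0.88,1,0,0]],
])

```text
t: 1.68
tool_pos: [0.6217, -0.1388, 0.3539]
orientation: [3.141, -0.028, -0.005]
force: [-0.8, 0.4, -0.3]
opening: 0.0419
gripper_force: 0.0
```

Request:
send_rows([
  [[0.1,0,0.73,0,0],[0.1,0,0.73,0,0],[0.1,0,0.73,0,0],[0.1,0,0.73,0,0],[0.1,0,0.73,0,0],[0.1,0,0.73,0,0],[0.1,0,0.73,0,0],[0.1,0,0.73,0,0]],
])

```text
t: 2.35
tool_pos: [0.622, 0.0058, 0.3555]
orientation: [3.141, -0.032, -0.0]
force: [-0.4, 0.5, 0.0]
opening: 0.042
gripper_force: 0.0
```

```bash
python3 - <<'E'
from h import *
im,d,K,D,E=grab("wrist");s=telemetry.read_state()
cv2.imwrite("pics/w1.png",im)
M=R.from_rotvec(s["orientation"]).as_matrix();print(s["tool_pos"],np.degrees(np.arctan2(M[1,1],M[0,1])),s["q"].round(2))
v,u=np.nonzero(d>0);P=pts(np.c_[u,v],d[v,u],K,D,E)
q=P[(abs(P[:,1]-.009)<.02)&(P[:,2]>.085)&(P[:,2]<.18)&(P[:,0]>.54)&(P[:,0]<.67)]
for lo in np.arange(.09,.17,.01):
    t=q[(q[:,2]>=lo)&(q[:,2]<lo+.01)]
    if len(t): print("z%.2f n%d x+z max %.4f  x %.3f..%.3f y %.4f..%.4f med %.4f"%(lo,len(t),np.percentile(t[:,0]+t[:,2],95),t[:,0].min(),t[:,0].max(),*np.percentile(t[:,1],[5,95]),np.median(t[:,1])))
k=P[(P[:,1]>.05)&(P[:,1]<.1)&(P[:,2]>.1)&(P[:,2]<.25)]
if len(k):print("key top",k[k[:,2].argmax()])
E
```

```text
[0.62214199 0.00597565 0.35554093] -91.17789615033313 [-0.07  0.18  1.22 -0.    1.74  1.52]
z0.09 n68 x+z max 0.7435  x 0.641..0.653 y 0.0015..0.0100 med 0.0062
z0.10 n49 x+z max 0.7478  x 0.635..0.643 y 0.0017..0.0100 med 0.0064
z0.11 n82 x+z max 0.7477  x 0.625..0.637 y 0.0019..0.0101 med 0.0065
z0.12 n14 x+z max 0.7487  x 0.624..0.628 y 0.0021..0.0083 med 0.0055
z0.13 n95 x+z max 0.7615  x 0.570..0.627 y 0.0023..0.0105 med 0.0067
z0.14 n128 x+z max 0.7617  x 0.578..0.621 y 0.0025..0.0102 med 0.0065
z0.15 n130 x+z max 0.7616  x 0.587..0.611 y 0.0028..0.0104 med 0.0070
z0.16 n25 x+z max 0.7630  x 0.597..0.602 y 0.0029..0.0094 med 0.0071
key top [0.60280513 0.07490687 0.17565455]
```

View pics/w1.png

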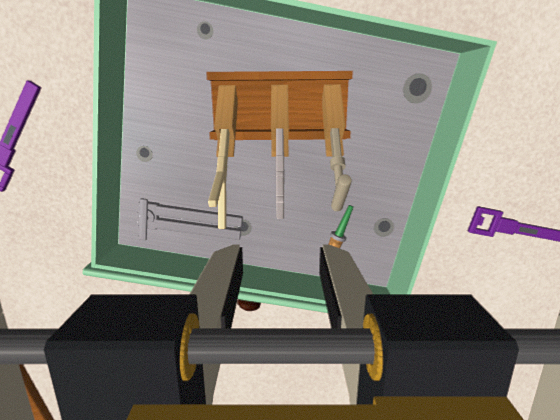

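The wrist view shows the opener centred between the fingers, with its head at (280,210) and its neck at (280,150). The jar key is at (220,200) and the corkscrew at (340,185). I'm descending to the neck.

Request:
send_rows([
  [[0.1,0,0,-0.5,0],[0.1,0,0,-0.8,0],[0.1,0,0,-0.8,0],[0.1,0,0,-0.8,0],[0.1,0,0,-0.9,0],[0.1,0,0,-1,0],[0.1,0,0,-1,0],[0.1,0,0,-1,0]],
])

```text
t: 3.07
tool_pos: [0.6213, 0.0072, 0.1545]
orientation: [-3.141, 0.03, 0.005]
force: [0.5, 0.1, 0.4]
opening: 0.0416
gripper_force: 0.0
```

Request:
send_rows([
  [[0.1,0,0,-0.09,0],[0.1,0,0,-0.18,0],[0.1,0,0,-0.18,0],[0.5,0,0,-0.18,0],[1,0,0,-0.18,0],[1,0,0,-0.18,0],[1,0,0,-0.18,0],[1,0,0,-0.18,0],[1,0,0,-0.18,0],[1,0,0,-0.18,0]],
], force=40)

```text
t: 3.9
tool_pos: [0.6228, 0.0082, 0.1206]
orientation: [3.141, -0.028, 0.002]
force: [-1.5, -0.6, 5.1]
opening: 0.0099
gripper_force: 40.0
```

Request:
send_rows([
  [[1,-0.02,0,0.02,0],[1,-0.05,0.001,0.05,0],[1,-0.08,0.0015,0.08,0],[1,-0.11,0.002,0.11,0],[1,-0.14,0.0025,0.14,0],[1,-0.17,0.003,0.17,0],[1,-0.2,0.004,0.2,0],[1,-0.23,0.0045,0.23,0],[1,-0.26,0.005,0.26,0],[1,-0.29,0.0055,0.29,0],[1,-0.32,0.006,0.32,0],[1,-0.35,0.0065,0.35,0],[1,-0.37,0.007,0.37,0],[1,-0.37,0.007,0.37,0]],
], force=45)

```text
t: 5.07
tool_pos: [0.5475, 0.0098, 0.1944]
orientation: [-3.141, 0.028, 0.001]
force: [-0.0, -0.3, -0.5]
opening: 0.0091
gripper_force: 45.0
```

```bash
python3 - <<'E'
from h import *
print(telemetry.read_state()["tool_pos"],telemetry.read_state()["force"])
im,d,K,D,E=grab("scene");cv2.imwrite("pics/s2.png",cv2.resize(im[110:300,150:400],None,fx=3,fy=3,interpolation=cv2.INTER_CUBIC))
E
```

```text
[0.54745714 0.00975664 0.19436412] [-0.033809   -0.2807401  -0.50174892]
```

View pics/s2.png

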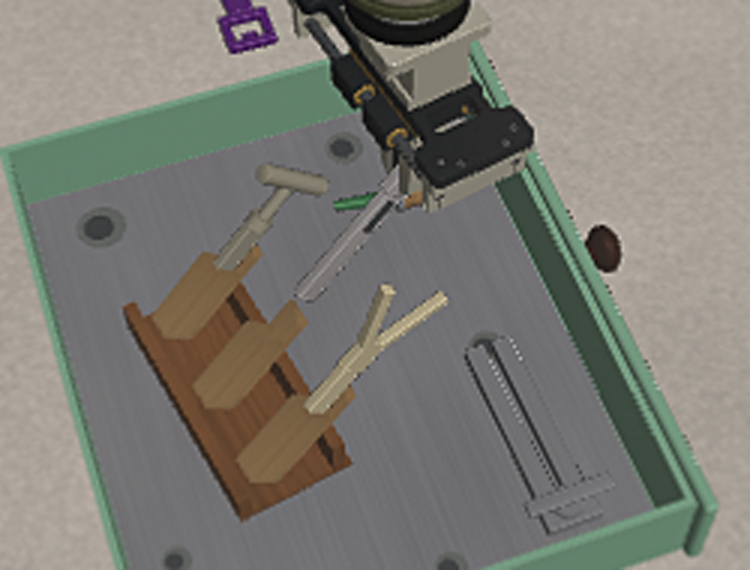

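The opener is clear of the pocket: its handle tip is at (305,295) in the crop, above the middle pocket. The opening fell to 9.1 mm, so I'll lift it clear and measure how it sits in the grip.

Request:
send_rows([
  [[1,-0.1,0,0.2,0],[1,-0.2,0,0.4,0],[1,-0.3,0,0.6,0],[1,-0.3,0,0.6,0],[1,-0.3,0,0.6,0]],
])

```text
t: 5.53
tool_pos: [0.4893, 0.0096, 0.3176]
orientation: [3.141, -0.028, 0.011]
force: [0.5, 0.5, -0.9]
opening: 0.0098
gripper_force: 45.0
```

```bash
cat > meas.py <<'E'
from h import *
s=telemetry.read_state();t=s["tool_pos"]
M=R.from_rotvec(s["orientation"]).as_matrix();n=M[:,1];ax=np.cross(n,[0,0,1.]);ax*=np.sign(ax[0])
print("tcp",t.round(4),"handle yaw",np.degrees(np.arctan2(ax[1],ax[0])).round(2),"open",s["opening"],"q",s["q"].round(2))
for nm in("scene","top","wrist"):
    im,d,K,D,E=grab(nm)
    v,u=np.nonzero(d>0);P=pts(np.c_[u,v],d[v,u],K,D,E)-t
    a=P@ax;l=P@n;z=P[:,2]
    q=(abs(l)<.009)&(a>.018)&(a<.16)&(z<.06)&(z>-.14)
    q&=(z+t[2]>.10)
    A,Z=a[q],z[q]
    if q.sum()<20: print(nm,"few",q.sum());continue
    c=np.polyfit(A,Z,1);r=np.hypot(A,Z);i=r.argmax()
    print(nm,q.sum(),"slope deg",np.degrees(np.arctan(c[0])).round(1),"z at 0",c[1].round(4),"far",A[i].round(4),Z[i].round(4),"l",np.median(l[q]).round(4))
    h=(abs(l)<.009)&(a<-.018)&(a>-.09)&(z<.08)&(z>-.09)
    if h.sum()>10:
        i=np.hypot(a[h],z[h]).argmax();print("   head n",h.sum(),"amin",a[h].min().round(4),"zmax",z[h].max().round(4))
E
python3 meas.py
```

```text
tcp [0.4893 0.0096 0.3176] handle yaw -1.02 open 0.009758949748671064 q [-0.09 -0.2   1.66 -0.    1.67  1.5 ]
scene 396 slope deg -43.7 z at 0 -0.0095 far 0.0792 -0.1014 l -0.0025
top few 0
wrist 1984 slope deg -45.1 z at 0 -0.0075 far 0.0886 -0.0976 l 0.0006
   head n 260 amin -0.0265 zmax 0.036
```

The opener is firmly held at its original 45°. I'll level it by lowering its handle onto the drawer's front panel rim, clear of the knob, so that it turns in the pads.

Request:
send_rows([
  [[1,-0.2,0.2,0,-0.1],[1,-0.4,0.4,0,-0.175],[1,-0.57,0.647,0,-0.175],[1,-0.57,0.647,0,-0.175],[1,-0.57,0.647,-0.2,-0.175],[1,-0.57,0.647,-0.4,-0.175],[1,-0.57,0.647,-0.5,-0.175],[1,-0.57,0.647,-0.5,-0.175],[1,-0.57,0.647,-0.5,-0.175],[1,-0.57,0.647,-0.5,-0.175]],
])

```text
t: 6.52
tool_pos: [0.3747, 0.1391, 0.2142]
orientation: [3.126, -0.316, -0.0]
force: [0.8, -1.1, 0.1]
opening: 0.0096
gripper_force: 45.0
```

```bash
python3 meas.py; python3 - <<'E'
from h import *
im,d,K,D,E=grab("scene");cv2.imwrite("pics/s3.png",cv2.resize(im[60:310,240:540],None,fx=2,fy=2,interpolation=cv2.INTER_CUBIC))
E
```

```text
tcp [0.3747 0.1391 0.2142] handle yaw -11.54 open 0.00962571677525794 q [ 0.23 -0.43  2.03  0.    1.54  2.  ]
scene 329 slope deg -44.1 z at 0 -0.009 far 0.0882 -0.0925 l -0.0024
top few 5
wrist 2078 slope deg -45.0 z at 0 0.0007 far 0.0906 -0.0905 l 0.0006
   head n 263 amin -0.0246 zmax 0.0421
```

View pics/s3.png

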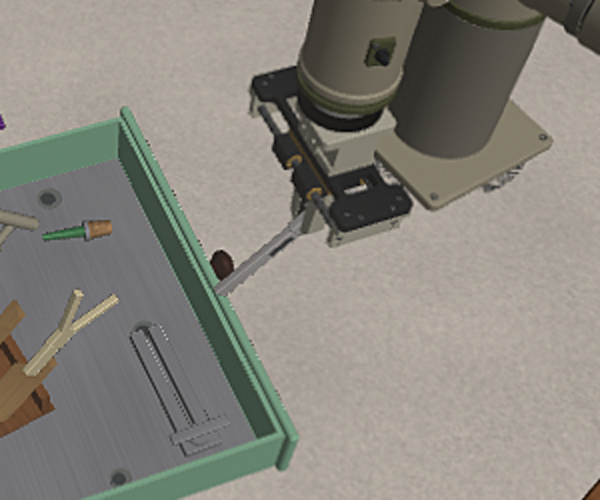

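The handle tip (crop 220,292) is above the front panel rim, left of the knob (222,264). I'm lowering to rotate it.

Request:
send_rows([
  [[1,0,0,-0.1,0],[1,0,0,-0.2,0],[1,0,0,-0.25,0],[1,0,0,-0.28,0],[1,0,0,-0.31,0],[1,0,0,-0.34,0],[1,0,0,-0.37,0],[1,0,0,-0.4,0],[1,0,0,-0.4,0]],
], force=30)

```text
t: 7.47
tool_pos: [0.3741, 0.139, 0.1327]
orientation: [3.126, -0.315, -0.001]
force: [2.2, 0.2, 0.6]
opening: 0.0096
gripper_force: 30.0
```

```bash
python3 meas.py
```

```text
tcp [0.3741 0.139  0.1327] handle yaw -11.51 open 0.009566912702440906 q [ 0.23 -0.37  2.14 -0.    1.37  2.  ]
scene 193 slope deg -17.0 z at 0 -0.0067 far 0.0854 -0.0319 l -0.0019
top few 0
wrist 2417 slope deg -22.1 z at 0 0.0007 far 0.0864 -0.0327 l 0.0003
   head n 323 amin -0.0393 zmax 0.0296
```

Request:
send_rows([
  [[1,0,0,-0.03,0],[1,0,0,-0.06,0],[1,0,0,-0.09,0],[1,0,0,-0.12,0],[1,0,0,-0.14,0],[1,0,0,-0.14,0]],
])

```text
t: 8.12
tool_pos: [0.3735, 0.139, 0.1043]
orientation: [3.125, -0.315, -0.003]
force: [-1.2, -0.4, 1.3]
opening: 0.0097
gripper_force: 30.0
```

```bash
sed -i 's/q&=(z+t\[2\]>.10)/q\&=(z+t[2]>.086)/' meas.py; python3 meas.py
```

```text
tcp [0.3735 0.139  0.1043] handle yaw -11.51 open 0.00966565450529222 q [ 0.23 -0.34  2.17  0.    1.31  2.  ]
scene 336 slope deg -2.2 z at 0 -0.0037 far 0.1257 -0.016 l -0.0026
   head n 11 amin -0.0468 zmax 0.0154
top 68 slope deg -3.0 z at 0 -0.0003 far 0.1276 -0.0054 l -0.0007
wrist 4945 slope deg -2.5 z at 0 0.0006 far 0.1227 -0.0067 l 0.0004
   head n 247 amin -0.0479 zmax 0.0163
```

```bash
cat > fine.py <<'E'
from h import *
s=telemetry.read_state();t=s["tool_pos"]
M=R.from_rotvec(s["orientation"]).as_matrix();n=M[:,1];ax=np.cross(n,[0,0,1.]);ax*=np.sign(ax[0])
print("tcp",t.round(4),"force",s["force"].round(1))
for nm in("wrist","scene","top"):
    im,d,K,D,E=grab(nm);v,u=np.nonzero(d>0);P=pts(np.c_[u,v],d[v,u],K,D,E)-t
    a=P@ax;l=P@n;z=P[:,2]
    q=(abs(l)<.008)&(a>.035)&(a<.13)&(abs(z)<.03)&(z+t[2]>.087)
    b=np.array([[.5*(x+y),np.percentile(z[q&(a>=x)&(a<y)],90),np.median(l[q&(a>=x)&(a<y)])] for x,y in zip(np.arange(.035,.115,.01),np.arange(.045,.125,.01)) if (q&(a>=x)&(a<y)).sum()>3])
    if len(b)<4: print(nm,"few");continue
    c=np.polyfit(b[:,0],b[:,1],1);e=np.polyfit(b[:,0],b[:,2],1)
    print(nm,q.sum(),"top edge slope deg",np.degrees(np.arctan(c[0])).round(2),"z0",c[1].round(4),"yaw off",np.degrees(e[0]).round(2),"amax",a[q].max().round(4))
E
python3 fine.py
```

```text
tcp [0.3739 0.139  0.1052] force [-0.  -0.5  0.2]
wrist 4235 top edge slope deg -2.3 z0 0.0005 yaw off -0.21 amax 0.1224
scene 286 top edge slope deg -2.64 z0 0.0023 yaw off -0.37 amax 0.1262
top few
```

Request:
send_rows([
  [[1,0,0,-0.008,0],[1,0,0,-0.016,0],[1,0,0,-0.016,0],[1,0,0,-0.016,0]],
])

```text
t: 8.75
tool_pos: [0.3744, 0.1392, 0.1026]
orientation: [-3.126, 0.315, -0.001]
force: [-1.5, -0.7, 1.4]
opening: 0.0095
gripper_force: 30.0
```

```bash
python3 fine.py
```

```text
tcp [0.3744 0.1392 0.1026] force [-1.5 -0.7  1.4]
wrist 4277 top edge slope deg -1.0 z0 0.0005 yaw off 0.3 amax 0.1217
scene 278 top edge slope deg -1.57 z0 0.0021 yaw off -0.02 amax 0.1261
top few
```

Request:
send_rows([
  [[1,0,0,-0.004,0],[1,0,0,-0.008,0],[1,0,0,-0.008,0],[1,0,0,-0.008,0]],
])

```text
t: 9.23
tool_pos: [0.3743, 0.1392, 0.1008]
orientation: [-3.126, 0.315, 0.0]
force: [-2.9, 0.5, 4.0]
opening: 0.01
gripper_force: 30.0
```

Request:
send_rows([
  [[1,0,0,0,0],[1,0,0,0,0],[1,0,0,0.05,0],[1,0,0,0.15,0],[1,0,0,0.3,0],[1,0,0,0.5,0],[1,0,0,0.7,0],[1,0,0,0.9,0],[1,0,0,1,0],[1,0,0,1,0],[1,0,0,1,0]],
], force=60)

```text
t: 10.15
tool_pos: [0.3749, 0.1392, 0.3023]
orientation: [-3.125, 0.315, -0.004]
force: [-0.7, -1.0, -1.8]
opening: 0.0095
gripper_force: 60.0
```

```bash
python3 fine.py
```

```text
tcp [0.3749 0.1392 0.3023] force [-0.7 -1.  -1.8]
wrist 4309 top edge slope deg 0.1 z0 0.0005 yaw off 0.05 amax 0.1212
scene 423 top edge slope deg -0.41 z0 -0.0002 yaw off -0.46 amax 0.1256
top few
```

Level to within half a degree. Now I'll move it out over the drawer.

Request:
send_rows([
  [[1,0.12,-0.06,0.05,0],[1,0.3,-0.15,0.12,0],[1,0.48,-0.25,0.2,0],[1,0.66,-0.35,0.25,0],[1,0.84,-0.45,0.25,0],[1,0.95,-0.53,0.25,0],[1,1,-0.55,0.25,0],[1,1,-0.55,0.25,0],[1,1,-0.55,0.25,0],[1,1,-0.55,0.25,0],[1,1,-0.55,0.25,0],[1,1,-0.55,0.25,0],[1,1,-0.55,0.25,0]],
])

```text
t: 11.38
tool_pos: [0.5738, 0.0297, 0.3513]
orientation: [-3.126, 0.314, -0.001]
force: [-0.3, 0.3, -0.7]
opening: 0.0093
gripper_force: 60.0
```

```bash
python3 fine.py; python3 meas.py|head -1; python3 - <<'E'
from h import *
im,d,K,D,E=grab("scene");cv2.imwrite("pics/s4.png",im)
E
```

```text
tcp [0.5738 0.0297 0.3513] force [-0.3  0.3 -0.7]
wrist 4307 top edge slope deg -0.06 z0 0.0006 yaw off 0.13 amax 0.1211
scene 514 top edge slope deg -0.36 z0 0.0015 yaw off 0.25 amax 0.126
top few
tcp [0.5741 0.0294 0.3512] handle yaw -11.49 open 0.009434882594298808 q [-0.04  0.04  1.37  0.    1.73  1.73]
```

View pics/s4.png

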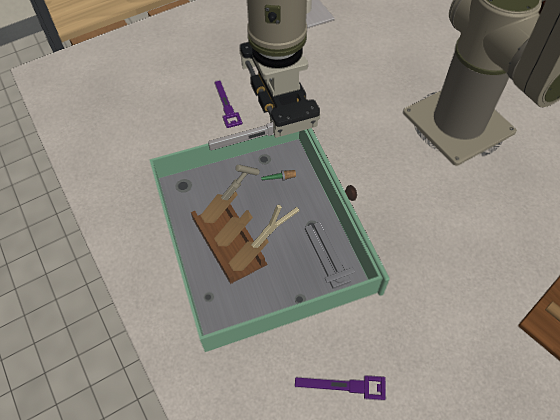

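The opener is held level, with its tip at (212,145) pointing to the drawer's back and parallel to the drawer's side wall. The other four utensils have not moved, so I'm handing in.

```bash
python3 -c "
from plant import order
print(order.close_job())"
```

```text
the job is handed in; nothing more can be done
None
```

The job is handed in: the opener is held in the gripper over the drawer, level to within about half a degree and about 35 cm above the worktop. Its handle points straight back, and the other four utensils look unmoved in the last picture.

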